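# Clear the jammed bottle guide and fill the round carrier

### The arm

A 6-joint arm with a two-finger parallel gripper is mounted at the origin on the work surface. World frame = base frame: x ahead of the robot, y to its left, z up, the work surface at z = 0. Lengths are in m, angles in rad, forces in N, time in s.
With the tool pointing down it reaches from about 0.3 to 0.85 m from the base axis. Payload 4.2 kg.
Tool frame: the origin (TCP) lies on the mounting face of the last link; the fingertips stand 191 mm ahead of it and the grasp point (between the pads) lies robot.tcp_to_grasp ahead of it (robot.tcp_to_grasp is the distance from the TCP to the grasp point, in m); z points along the fingers, x is the direction in which the jaws open and shut, and the axes are right-handed (so a half turn about z gives the same grasp; the last joint's range is limited). The gripper opens to 91 mm and grips with 3 to 60 N. Pads are 32 mm wide; open, the fingers measure 118 mm over their backs; the gripper's body (76 mm by 178 mm) begins 60 mm behind the grasp point.
Start: joints at [-0.02, 0.32, 1.565, -0, 1.257, -0.02], TCP at [0.575, 0, 0.405] pointing down, gripper open.
Joint ranges: [-3.11, 3.11], [-0.84, 2.01], [0.21, 2.61], [-1.34, 4.49], [0.05, 2.63], [-2.56, 2.56]. Speed limits (rad/s): [2.57, 2.57, 3.14, 3.14, 3.14, 3.14].

### API

Orientations are given as a unit quaternion [x, y, z, w].
In Python, from rig import robot, viewer, workorder gives the robot as it stands. The module is installed in compiled form; this text tells all that it offers.
- The arm moves only by the shell command python3 -m jog 'ROWS' [OPENING]. ROWS is text: rows parted by semicolons, each of 6 numbers parted by spaces: the shift along the tool's x, y, z in m, then the turn, a rotation vector about the tool's x, y, z in rad. In form: tx ty tz ax ay az; .... A call has exactly 8 rows; each row is the pose to reach, as a shift and turn from the pose commanded when the call began, along the tool's axes at that moment; what a row does not reach only later rows make up. A row lasts 1/12 s, in which the tool goes at most 41.7 mm and 7.16 degrees, less where a joint would pass 70% of its speed; a pose out of reach is approached as far as the arm can. A call with a gripper value outside its range is refused whole. OPENING is the finger opening in m, from 0 to 0.0912, set as the call begins (- or left out, the last holds). The fingers move at their own pace and stop on an object; the grip force is fixed at half the most. Time passes only in rows, so rows that repeat a pose let the fingers close, or fill a call up. It gives the time, the measured TCP pose, the force and the opening at its end, in the units of the state.
- robot.state(): the state, without advancing time (a new reading comes with each control period).
- viewer.capture(name): name is "scene" or "side" or "wrist"; returns the picture (384x512x3 uint8, red, green, blue); there is no depth.
- viewer.camera_model(name): a dict with "fovy" (degrees; the focal length in pixels is half the picture's height over the tangent of half this angle, whatever the lens; pixels are square), "cx", "cy" (the principal point, pixels), "position" and "orientation" of the camera in the world. Camera axes: x right, y down, z forward; pixel columns grow to the right and rows downward; lengths in m; the calibration is good to about 2 mm. A picture is of the moment at which its call begins: read the wrist's pose just before it. camera_model takes no time and is no camera call; for the wrist camera it gives the pose at the moment of the call.
- workorder.sign_off(): hands the job in, once; it reports no verdict.
The state is a dict: "time_s": time; "qpos": joint angles; "qvel": joint speeds; "tau": joint torques, N m; "tcp_pos": TCP position; "orientation": TCP orientation; "force": force on the tool from outside, world axes, zero at the start; "ft_torque": the same for the moment, N m; "opening": finger opening in m.
Only numpy, scipy, OpenCV 4.12 (cv2) and the standard library are available. Lean on these libraries where they do the work, as an engineer would, in place of code of your own. Each camera call takes 0.05 s, during which the arm holds its last target.

### The job

Two bottles have wedged side by side in the funnel of the spring-fed guide. Nudge one of them back along the deck, without lifting it out, so that both come through the narrow opening one behind the other and stand in the lane beyond it; let go of them there. Then take them from the lane one by one and set them gently, upright, into the two free places of the round carrier so that all seven bottles stand on its floor, leaving the other things on the bench where they are.

Things in the scene. Friction and masses are not known exactly. Their poses are not given: they have to be found in the camera images.
- guide: fixed feed guide: deck 370 x 170 mm, top 10 mm above the bench; aluminium walls 32 mm above the deck. Origin: at bench height on the centre line at the funnel's narrow end (the opening); x = feed direction, y left, z up. Channel 112 mm wide until x = -45 mm, funnel to the 66 mm wide opening at x = 0, then a lane 66 mm wide to the end wall, inner face at x = 115 mm
- housing (a point): middle of the top of the grey spring housing at the guide's rear end, 90 mm along the guide, 150 mm wide, top 68 mm above the bench
- rod_left (a joint): left (guide y = +26 mm) of the two flat-ended spring push bars (12 mm wide, 8 mm high, middle 52 mm above the bench) that come out of the housing and push the bottles along +x of the guide with a steady 2.5 to 3 N; yields when its bottle is slid back. Value 0 to 0.135 m: the tip stands at guide x = value - 0.130
- rod_right (a joint): right (guide y = -26 mm) of the two flat-ended spring push bars (12 mm wide, 8 mm high, middle 52 mm above the bench) that come out of the housing and push the bottles along +x of the guide with a steady 2.5 to 3 N; yields when its bottle is slid back. Value 0 to 0.135 m: the tip stands at guide x = value - 0.130
- jam_left: amber bottle like all the others: smooth slippery glass body 50 mm across, 58 mm tall; shoulder to 66 mm; white grippy cap 24 mm across from 66 to 94 mm height; 0.28 kg. Origin: centre of its underside, z up the bottle. Starts on the deck in the funnel, 41 mm before the opening, 25 mm left of the centre line, wedged against jam_right.
- jam_right: amber bottle like all the others: smooth slippery glass body 50 mm across, 58 mm tall; shoulder to 66 mm; white grippy cap 24 mm across from 66 to 94 mm height; 0.28 kg. Origin: centre of its underside, z up the bottle. Starts beside jam_left, 25 mm right of the centre line.
- lane (a point): point on the deck on the lane's centre line, 45 mm past the opening. Slide either wedged bottle back by 25 to 40 mm and its neighbour slips into the opening; let go, and the pushed one follows: both then stand one behind the other in the lane, 20 to 95 mm past the opening
- carrier: fixed round open steel carrier 180 mm across outside, 172 mm inside, wall 45 mm tall, floor 5 mm thick, two small side lugs. Origin: centre of its underside, z up. It takes seven bottles upright, one in the middle and six round it at 56 mm; five are already there.
- gap_a (a point): the first free place in the carrier: the point on its floor (5 mm above the bench) where the middle of a bottle belongs, 56 mm from the carrier's axis
- gap_b (a point): the second free place in the carrier, likewise; one packed bottle stands between the two free places
- packed0: amber bottle like all the others: smooth slippery glass body 50 mm across, 58 mm tall; shoulder to 66 mm; white grippy cap 24 mm across from 66 to 94 mm height; 0.28 kg. Origin: centre of its underside, z up the bottle. Stands in the middle of the carrier.
- packed1: amber bottle like all the others: smooth slippery glass body 50 mm across, 58 mm tall; shoulder to 66 mm; white grippy cap 24 mm across from 66 to 94 mm height; 0.28 kg. Origin: centre of its underside, z up the bottle. Stands in the carrier's outer circle.
- packed2: amber bottle like all the others: smooth slippery glass body 50 mm across, 58 mm tall; shoulder to 66 mm; white grippy cap 24 mm across from 66 to 94 mm height; 0.28 kg. Origin: centre of its underside, z up the bottle. Stands in the carrier's outer circle.
- packed3: amber bottle like all the others: smooth slippery glass body 50 mm across, 58 mm tall; shoulder to 66 mm; white grippy cap 24 mm across from 66 to 94 mm height; 0.28 kg. Origin: centre of its underside, z up the bottle. Stands in the carrier's outer circle.
- packed4: amber bottle like all the others: smooth slippery glass body 50 mm across, 58 mm tall; shoulder to 66 mm; white grippy cap 24 mm across from 66 to 94 mm height; 0.28 kg. Origin: centre of its underside, z up the bottle. Stands in the carrier's outer circle.
- foam_rack: bystander: green open rack with six square pockets, 100 x 70 x 40 mm, loose; origin centre of underside
- beaker: bystander: glass beaker 68 mm across, 85 mm tall, loose; origin centre of underside
- marker: bystander: marker pen 130 mm long, lying along its x, loose; origin under its middle
- dish: bystander: shallow glass dish 100 mm across, 16 mm tall, loose; origin centre of underside

How it is judged:
On the way, in this order (a step that is already met when the one before it is completed fails the run):
1. both wedged bottles have come through the opening and stand upright on the deck in the lane, not touched by the fingers (x of jam_left in the frame of guide between 0 and 0.115 m and y of jam_left in the frame of guide between -0.03 and 0.03 m and z of each of jam_left, jam_right in the frame of guide below 0.016 m and angle between each of jam_left, jam_right's own z axis and vertical below 0.1 rad and x of jam_right in the frame of guide between 0 and 0.115 m and y of jam_right in the frame of guide between -0.03 and 0.03 m and contact force between each of jam_left, jam_right and the fingers below 0.1 N), for 0.2 s.
2. one of the two bottles stands released in the carrier (((horizontal distance between jam_left and carrier below 0.063 m and z of jam_left in the frame of carrier below 0.011 m and angle between jam_left's own z axis and vertical below 0.1 rad and linear speed of jam_left below 0.02 m/s and contact force between jam_left and the fingers below 0.1 N) or (horizontal distance between jam_right and carrier below 0.063 m and z of jam_right in the frame of carrier below 0.011 m and angle between jam_right's own z axis and vertical below 0.1 rad and linear speed of jam_right below 0.02 m/s and contact force between jam_right and the fingers below 0.1 N))), for 0.2 s.
At the end, for the whole second after the job is handed in: all seven bottles (the two that were jammed and the five that were there) stand in the carrier: middle within 63 mm of its axis, underside within 6 mm of its floor, upright to 0.1 rad, at rest (under 0.02 m/s), released (horizontal distance between each of jam_left, jam_right, packed0, packed1, packed2, packed3, packed4 and carrier below 0.063 m and z of each of jam_left, jam_right, packed0, packed1, packed2, packed3, packed4 in the frame of carrier below 0.011 m and angle between each of jam_left, jam_right, packed0, packed1, packed2, packed3, packed4's own z axis and vertical below 0.1 rad and linear speed of each of jam_left, jam_right, packed0, packed1, packed2, packed3, packed4 below 0.02 m/s and contact force between each of jam_left, jam_right and the fingers below 0.1 N); the robot touches nothing.
It fails at once if a jammed bottle was lifted out of the funnel (more than 20 mm off the deck, before the opening) ((z of jam_left in the frame of guide between 0.03 and 0.1 m and x of jam_left in the frame of guide between -0.15 and -0.025 m and y of jam_left in the frame of guide between -0.06 and 0.06 m) or (z of jam_right in the frame of guide between 0.03 and 0.1 m and x of jam_right in the frame of guide between -0.15 and -0.025 m and y of jam_right in the frame of guide between -0.06 and 0.06 m)).
It fails at once if a bottle was dropped or rammed into the carrier (over 60 N on it) (contact force between any of jam_left, jam_right and carrier above 60 N).
It fails at once if a bottle fell over (tilted more than 0.6 rad) (angle between any of jam_left, jam_right, packed0, packed1, packed2, packed3, packed4's own z axis and vertical above 0.6 rad).
It fails at once if a bystander was moved more than 40 mm (distance of any of foam_rack, beaker, marker, dish from where it was at the start of the episode above 0.04 m).
It also fails if it takes over 72 s, if anything falls off the work surface, if the arm or the gripper's body presses on something with over 40 N, if the wrist force passes 120 N, or if a joint passes its speed limit or range.

## Working session

There is one attempt and no reset: what is moved stays moved. The work goes in short steps, Python scripts to look and compute and a shell command to move; the robot and the scene stay as the last step left them, time stands still between calls to the robot, and variables do not carry over. Pictures are saved under pics/ and viewed, and the job is handed in when it is done.

```bash
mkdir -p pics; ls
cat > h.py <<'E'
import numpy as np, cv2
from rig import robot, viewer, workorder
from scipy.spatial.transform import Rotation as R
def cam(name):
    m=viewer.camera_model(name); f=192/np.tan(np.radians(m['fovy'])/2)
    return f,m['cx'],m['cy'],np.array(m['position']),R.from_quat(m['orientation']).as_matrix(),m
def ray(c,u,v,z):
    f,cx,cy,p,M=c[:5]
    d=M@np.array([(u-cx)/f,(v-cy)/f,1]); t=(z-p[2])/d[2]
    return p+t*d
def proj(c,P):
    f,cx,cy,p,M=c[:5]
    q=M.T@(np.array(P)-p); return np.array([cx+f*q[0]/q[2],cy+f*q[1]/q[2]])
def shot(name,fn):
    c=cam(name); im=viewer.capture(name)
    cv2.imwrite('pics/'+fn+'.png',cv2.cvtColor(im,cv2.COLOR_RGB2BGR)); return c,im
def tooldelta(P):
    s=robot.state(); M=R.from_quat(s['orientation']).as_matrix()
    return M.T@(np.array(P)-np.array(s['tcp_pos']))
E
python3 - <<'E'
from h import *
for n in ("scene","side","wrist"):
    c,im=shot(n,n+"0"); print(n,c[5])
s=robot.state(); print(s, robot.tcp_to_grasp)
E
```

```text
pics
scene {'fovy': 54.45812492730155, 'cx': 256.0288402929512, 'cy': 192.60645087365438, 'position': array([1.06803296, 0.46598538, 0.71854652]), 'orientation': array([ 0.33776732,  0.85097083, -0.37312323, -0.1501364 ])}
side {'fovy': 55.56635838304715, 'cx': 253.22596367619795, 'cy': 188.17834205727837, 'position': array([ 0.10196615, -0.58430752,  0.69422138]), 'orientation': array([ 0.85005355, -0.33101983,  0.14178167, -0.38436024])}
wrist {'fovy': 68.06886596201664, 'cx': 256.5289514104468, 'cy': 195.04943282579254, 'position': array([0.57481482, 0.08296735, 0.38262174]), 'orientation': array([ 9.89381977e-01,  3.19124068e-05, -1.30466907e-03,  1.45332721e-01])}
{'time_s': 0.15, 'qpos': array([-2.00188880e-02,  3.20173372e-01,  1.56534862e+00, -3.98603195e-06,
        1.25741644e+00, -1.99725090e-02]), 'qvel': array([-0.0001668 , -0.00391491, -0.0039683 ,  0.00036191,  0.00080046,
        0.00019795]), 'tau': array([-5.72294630e-04, -4.12774551e+01, -2.32154489e+01,  7.26667210e-02,
        4.33494255e-02, -9.00343002e-05]), 'tcp_pos': array([ 5.74894667e-01, -8.53429010e-06,  4.04116466e-01]), 'orientation': array([ 9.99999773e-01, -2.25738185e-05, -6.72791738e-04, -1.15588186e-05]), 'force': array([-0.33760117,  0.64084855, -0.52016596]), 'ft_torque': array([ 0.05355746, -0.02813317, -0.04916234]), 'opening': 0.09150885538930005} 0.172
```

View pics/scene0.png

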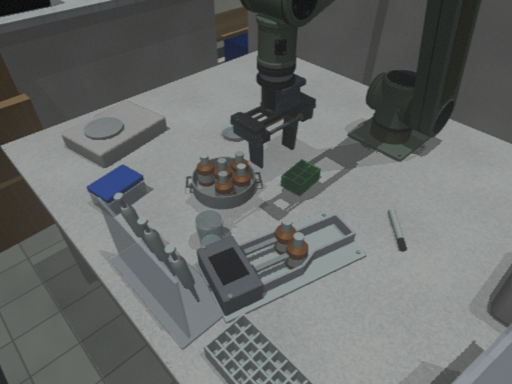

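View pics/side0.png

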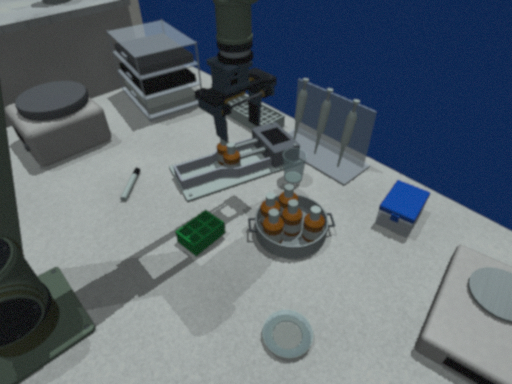

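View pics/wrist0.png

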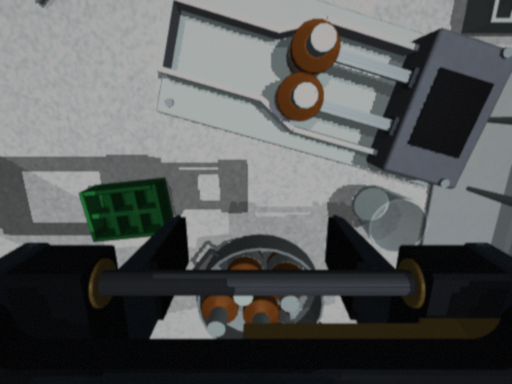

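The wrist view shows the guide at the top (caps near (323,37) and (306,95)) and the housing at right (450,110). The carrier sits below the fingers at about (260,290), partly hidden. I'll zoom in on the pictures to get accurate positions.

Run:
```python
import cv2
a=cv2.imread('pics/wrist0.png')
cv2.imwrite('pics/w0z.png',cv2.resize(a[0:200,150:512],None,fx=2.2,fy=2.2,interpolation=cv2.INTER_CUBIC))
a=cv2.imread('pics/scene0.png')
cv2.imwrite('pics/s0z.png',cv2.resize(a[140:310,170:370],None,fx=3.5,fy=3.5,interpolation=cv2.INTER_CUBIC))
a=cv2.imread('pics/side0.png')
cv2.imwrite('pics/d0z.png',cv2.resize(a[120:260,160:350],None,fx=4,fy=4,interpolation=cv2.INTER_CUBIC))
```

```text
(no output)
```

View pics/w0z.png

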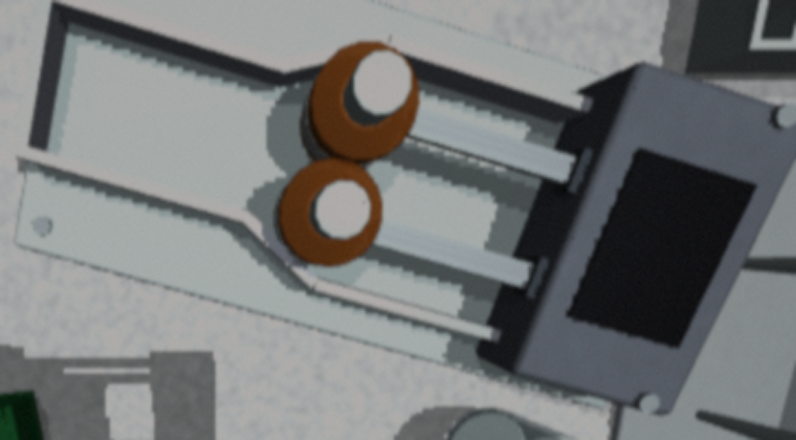

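View pics/s0z.png

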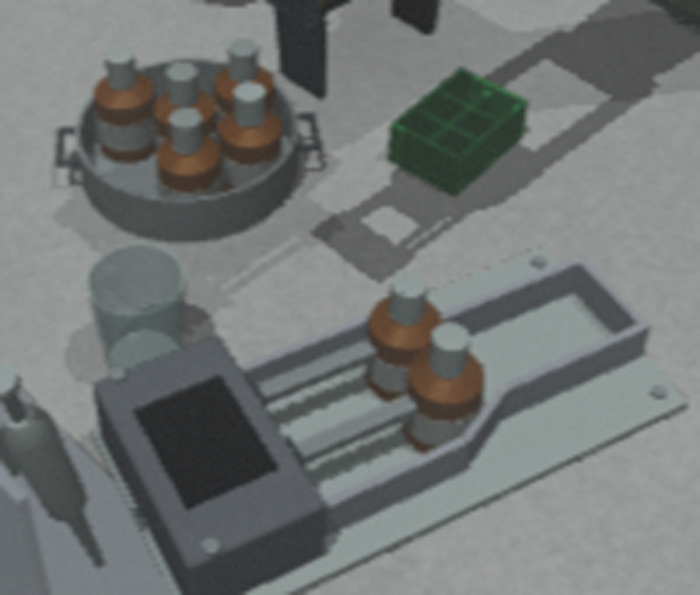

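View pics/d0z.png

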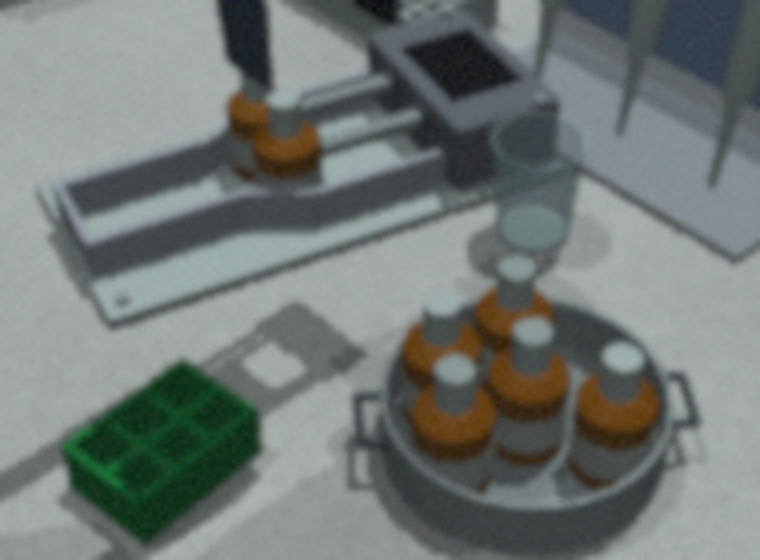

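Run:
```python
from h import *
w=cam('wrist');s=cam('scene');d=cam('side')
np.set_printoptions(precision=4,suppress=True)
print('scene packed');
for u,v in [(121,58),(182,70),(243,47),(250,91),(187,117)]: print(ray(s,170+u/3.5,140+v/3.5,.099))
print('side packed')
for u,v in [(517,268),(442,302),(533,332),(456,370),(624,357)]: print(ray(d,160+u/4,120+v/4,.099))
print('jam R,L wrist',*[ray(w,150+u/2.2,v/2.2,.104) for u,v in [(382,83),(343,209)]])
print('jam L, R scene',*[ray(s,170+u/3.5,140+v/3.5,.104) for u,v in [(408,288),(451,334)]])
print('jam L side',ray(d,160+285/4,120+100/4,.104))
P=lambda u,v,z:ray(w,150+u/2.2,v/2.2,z)
# deck left edge z=.01: (15,243)-(480,372)
print('deck edge',P(15,243,.01),P(480,372,.01),'corner far-left')
# wall tops z=.042 : left wall lane (18,153)-(243,216), endwall inner top (60,28),(30,150?) 
print('wall top lane left',P(22,157,.042),P(240,216,.042),P(318,288,.042),P(490,333,.042))
print('wall top right', P(55,3,.042),P(283,80,.042),P(318,68,.042),)
print('housing corners',[P(*q,.068) for q in [(640,65),(800,130),(665,412),(517,372)]])
```

```text
scene packed
[ 0.6057 -0.2253  0.099 ]
[ 0.5807 -0.1808  0.099 ]
[ 0.5265 -0.1708  0.099 ]
[ 0.5596 -0.1253  0.099 ]
[ 0.6144 -0.1342  0.099 ]
side packed
[ 0.6137 -0.1403  0.099 ]
[ 0.5585 -0.1309  0.099 ]
[ 0.5794 -0.1858  0.099 ]
[ 0.5244 -0.1773  0.099 ]
[ 0.6024 -0.2356  0.099 ]
jam R,L wrist [0.6331 0.1434 0.104 ] [0.6199 0.096  0.104 ]
jam L, R scene [0.6245 0.0995 0.104 ] [0.6334 0.1443 0.104 ]
jam L side [0.62   0.0907 0.104 ]
deck edge [0.4486 0.0821 0.01  ] [0.7226 0.0072 0.01  ] corner far-left
wall top lane left [0.4671 0.1237 0.042 ] [0.577  0.0955 0.042 ] [0.6186 0.0591 0.042 ] [0.7129 0.0352 0.042 ]
wall top right [0.4893 0.1908 0.042 ] [0.5978 0.1582 0.042 ] [0.6146 0.1634 0.042 ]
housing corners [array([0.7553, 0.1583, 0.068 ]), array([0.8335, 0.1318, 0.068 ]), array([ 0.7981, -0.0022,  0.068 ]), array([0.7185, 0.019 , 0.068 ])]
```

Measurements agree. The feed direction is about (-0.965, 0.264), and jam_left is about (0.6215, 0.0955), with the jams 49 mm apart as they should be. The carrier centre is about (0.580, -0.183), with gaps at about -7° and 233°. Next I'll move above jam_left with the jaws across the guide.

```bash
python3 -m jog '0.006 -0.012 0 0 0 -0.12; 0.012 -0.024 0 0 0 -0.24; 0.018 -0.036 0 0 0 -0.36; 0.024 -0.048 0 0 0 -0.48; 0.030 -0.060 0 0 0 -0.60; 0.036 -0.072 0 0 0 -0.72; 0.042 -0.084 0 0 0 -0.84; 0.0465 -0.0955 0 0 0 -0.96' 0.0912
python3 -m jog '0 0 0.01 0 0 -0.12; 0 0 0.02 0 0 -0.24; 0 0 0.03 0 0 -0.344; 0 0 0.035 0 0 -0.344; 0 0 0.035 0 0 -0.344; 0 0 0.035 0 0 -0.344; 0 0 0.035 0 0 -0.344; 0 0 0.035 0 0 -0.344'
python3 - <<'E'
from h import *
c,im=shot('wrist','w1'); c2,_=shot('scene','s1'); c3,_=shot('side','d1')
s=robot.state(); print(s['tcp_pos'],R.from_quat(s['orientation']).as_matrix())
E
```

```text
time_s: 0.82
tcp_pos: [0.6219, 0.0962, 0.4043]
orientation: [0.886, 0.464, -0.0, -0.0]
force: [0.3, 0.2, 0.5]
opening: 0.0912
time_s: 1.48
tcp_pos: [0.6216, 0.0954, 0.3706]
orientation: [0.795, 0.606, 0.001, 0.0]
force: [0.7, -0.7, 0.5]
opening: 0.0913
[0.62153847 0.09547491 0.37032623] [[ 2.64144673e-01  9.64482529e-01  1.02122325e-03]
 [ 9.64482979e-01 -2.64144959e-01  1.53646626e-04]
 [ 4.17940459e-04  9.44367504e-04 -9.99999467e-01]]
```

View pics/w1.png

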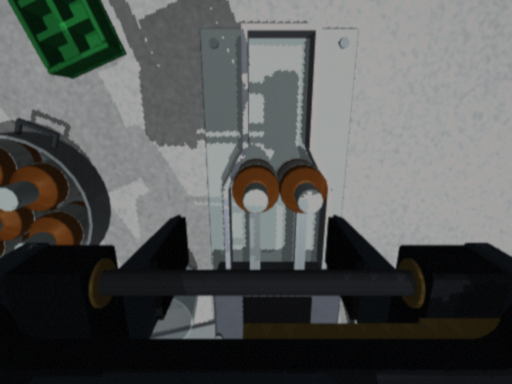

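View pics/s1.png

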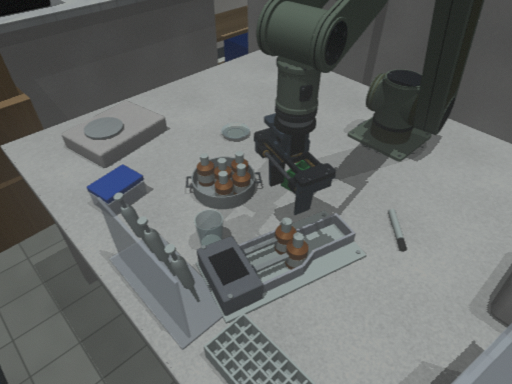

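The wrist view is aligned with the guide. jam_left's cap is at about (255,200), jam_right's at about (310,200), and the lane is straight up the image. I'll refine the cap positions and the guide yaw.

Run:
```python
from h import *
np.set_printoptions(precision=4,suppress=True)
w=cam('wrist'); a=cv2.imread('pics/w1.png')
cv2.imwrite('pics/w1z.png',cv2.resize(a[130:240,190:370],None,fx=4.4,fy=4.4,interpolation=cv2.INTER_CUBIC))
h=cv2.cvtColor(a,cv2.COLOR_BGR2HSV)
m=((h[...,2]>150)&(h[...,1]<45)).astype('uint8'); m[:, :]*=1
n,l,st,ct=cv2.connectedComponentsWithStats(m[185:216,240:325])
for i in range(1,n):
    if st[i,4]>50: print(st[i],ct[i]+[240,185],ray(w,ct[i][0]+240,ct[i][1]+185,.104))
for u,v in [(202,30),(209,190),(357,30),(343,200)]: print(ray(w,u,v,.01))
print('lane floor',ray(w,247,37,.01),ray(w,308,37,.01),'wall top end',ray(w,245,36,.042),ray(w,311,33,.042))
```

```text
[  4   5  23  21 368] [255.5027 200.1495] [0.618  0.0967 0.104 ]
[ 58   7  24  24 375] [310.2027 203.5173] [0.6343 0.1437 0.104 ]
[36 19  8 12 76] [279.1053 209.9079] [0.6328 0.115  0.104 ]
[0.4496 0.0841 0.01  ]
[0.6191 0.0365 0.01  ]
[0.493  0.2425 0.01  ]
[0.6759 0.1942 0.01  ]
lane floor [0.4686 0.1283 0.01  ] [0.4858 0.191  0.01  ] wall top end [0.4742 0.1257 0.042 ] [0.4885 0.1876 0.042 ]
```

View pics/w1z.png

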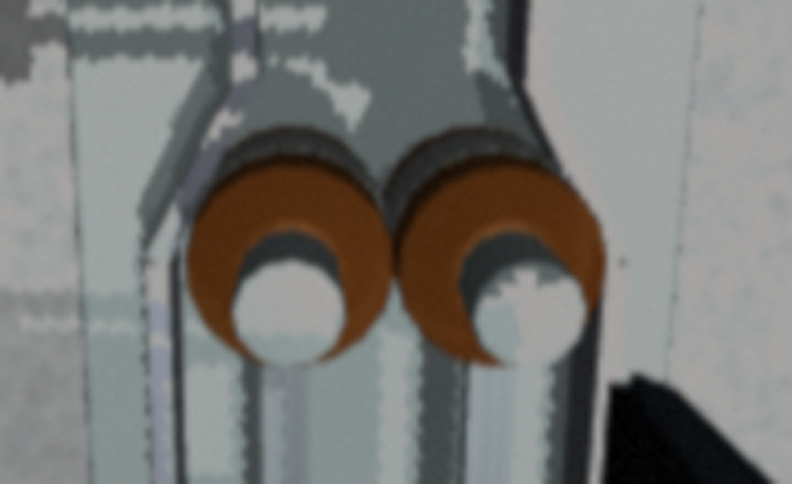

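```bash
python3 -m jog '0 -0.002 0.01 0 0 0; 0 -0.002 0.025 0 0 0; 0 -0.002 0.04 0 0 0; 0 -0.002 0.05 0 0 0; 0 -0.002 0.05 0 0 0; 0 -0.002 0.05 0 0 0; 0 -0.002 0.05 0 0 0; 0 -0.002 0.05 0 0 0' 0.036
python3 - <<'E'
from h import *
shot('wrist','w2');shot('scene','s2');
a=cv2.imread('pics/s2.png');b=cv2.imread('pics/w2.png')
cv2.imwrite('pics/c2.png',np.hstack([cv2.resize(a[170:310,230:370],(450,450)),cv2.resize(b[100:300,160:360],(350,450)) ][:1]+[cv2.resize(b[100:384,130:380],(350,450))]))
E
```

```text
time_s: 2.3
tcp_pos: [0.6199, 0.0961, 0.3207]
orientation: [0.795, 0.607, 0.001, 0.0]
force: [0.0, -0.2, -0.2]
opening: 0.0408
```

View pics/c2.png

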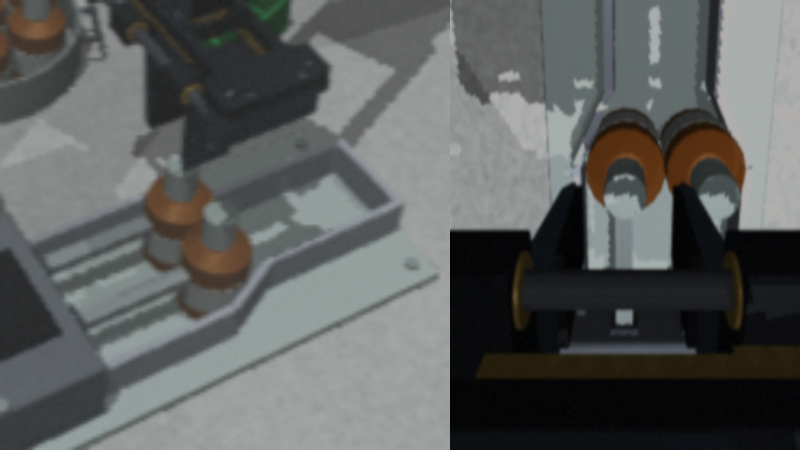

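The left cap lies centred between the fingers, and the right finger clears the neighbour's cap. Next I descend and grip.

```bash
python3 -m jog '0 0 0 0 0 0; 0 0 0.005 0 0 0; 0 0 0.015 0 0 0; 0 0 0.025 0 0 0; 0 0 0.035 0 0 0; 0 0 0.043 0 0 0; 0 0 0.0475 0 0 0; 0 0 0.0475 0 0 0'
python3 -m jog '0 0 0 0 0 0; 0 0 0 0 0 0; 0 0 0 0 0 0; 0 0 0 0 0 0; 0 0 0 0 0 0; 0 0 0 0 0 0; 0 0 0 0 0 0; 0 0 0 0 0 0' 0.015
python3 - <<'E'
from h import *
shot('wrist','w3');shot('scene','s3');
a=cv2.imread('pics/s3.png');b=cv2.imread('pics/w3.png')
cv2.imwrite('pics/c3.png',np.hstack([cv2.resize(a[170:310,230:370],(450,450)),cv2.resize(b[100:384,130:380],(350,450))]))
E
```

```text
time_s: 3.07
tcp_pos: [0.6192, 0.096, 0.2704]
orientation: [0.795, 0.607, -0.001, -0.001]
force: [0.3, 0.6, 0.6]
opening: 0.0359
time_s: 3.73
tcp_pos: [0.6196, 0.0956, 0.2726]
orientation: [0.795, 0.607, -0.0, 0.0]
force: [-1.2, -5.0, 2.2]
opening: 0.023
```

View pics/c3.png

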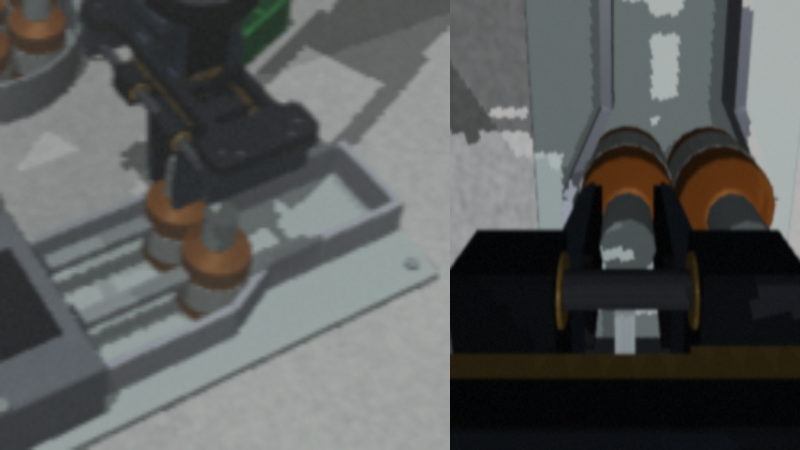

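The cap is gripped (opening 23 mm). Tool +y points straight back along the guide, so I slide 34 mm that way.

```bash
python3 -m jog '0 0.004 0 0 0 0; 0 0.009 0 0 0 0; 0 0.014 0 0 0 0; 0 0.019 0 0 0 0; 0 0.024 0 0 0 0; 0 0.029 0 0 0 0; 0 0.034 0 0 0 0; 0 0.034 0 0 0 0'
python3 - <<'E'
from h import *
shot('wrist','w4');shot('scene','s4');
a=cv2.imread('pics/s4.png');b=cv2.imread('pics/w4.png')
cv2.imwrite('pics/c4.png',np.hstack([cv2.resize(a[170:310,230:370],(450,450)),cv2.resize(b[100:384,130:380],(350,450))]))
E
```

```text
time_s: 4.5
tcp_pos: [0.6521, 0.0879, 0.2726]
orientation: [0.795, 0.606, -0.0, -0.002]
force: [-4.6, 1.4, 5.0]
opening: 0.0232
```

View pics/c4.png

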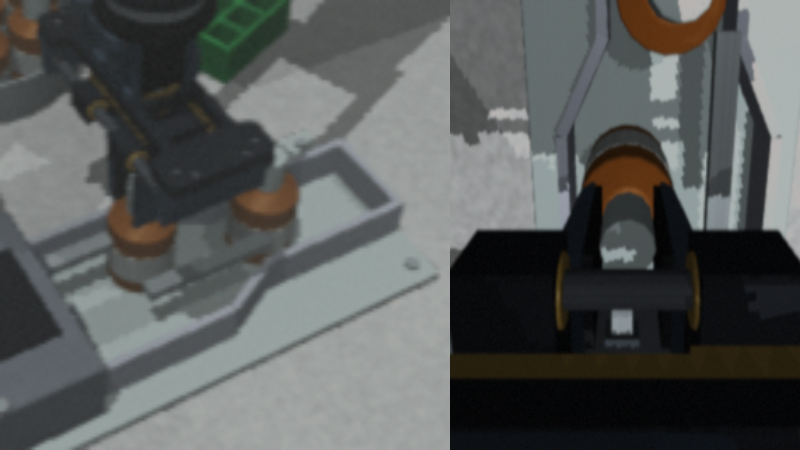

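jam_right has slipped into the lane with its push bar behind it. I release jam_left and hold still so it can slide out between the fingers.

```bash
python3 -m jog '0 0 0 0 0 0; 0 0 0 0 0 0; 0 0 0 0 0 0; 0 0 0 0 0 0; 0 0 0 0 0 0; 0 0 0 0 0 0; 0 0 0 0 0 0; 0 0 0 0 0 0' 0.056
python3 - <<'E'
from h import *
shot('wrist','w5');shot('scene','s5');
a=cv2.imread('pics/s5.png');b=cv2.imread('pics/w5.png')
cv2.imwrite('pics/c5.png',np.hstack([cv2.resize(a[170:310,230:370],(450,450)),cv2.resize(b[0:384,130:380],(300,450))]))
E
```

```text
time_s: 5.27
tcp_pos: [0.6524, 0.087, 0.2722]
orientation: [0.795, 0.607, 0.0, 0.0]
force: [-0.5, 0.4, 0.3]
opening: 0.0556
```

View pics/c5.png

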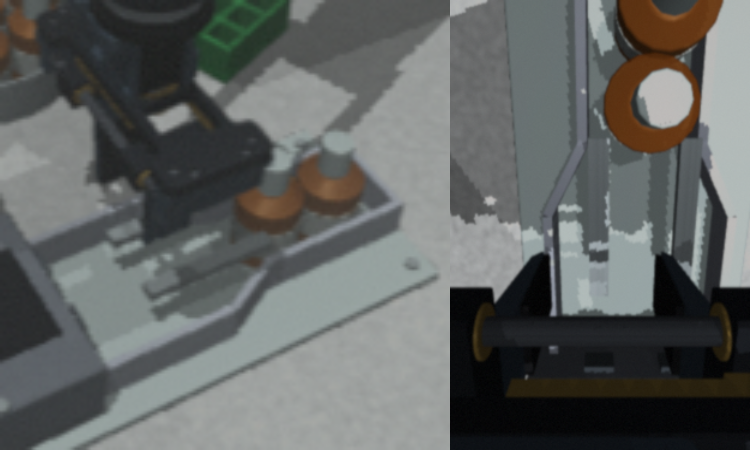

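Both bottles are through and stand one behind the other in the lane. I'll lift clear and measure them.

```bash
python3 -m jog '0 0 -0.02 0 0 0; 0 0 -0.05 0 0 0; 0 -0.02 -0.08 0 0 0; 0 -0.03 -0.10 0 0 0; 0 -0.05 -0.1 0 0 0; 0 -0.06 -0.1 0 0 0; 0 -0.06 -0.1 0 0 0; 0 -0.06 -0.1 0 0 0'
python3 - <<'E'
from h import *
c,_=shot('wrist','w6');sc,_=shot('scene','s6');
s=robot.state(); print(s['tcp_pos'])
a=cv2.imread('pics/s6.png');b=cv2.imread('pics/w6.png')
cv2.imwrite('pics/c6s.png',cv2.resize(a[170:280,240:370],None,fx=5,fy=5,interpolation=cv2.INTER_CUBIC))
cv2.imwrite('pics/c6w.png',cv2.resize(b[80:240,190:380],None,fx=3.5,fy=3.5,interpolation=cv2.INTER_CUBIC))
E
```

```text
time_s: 6.03
tcp_pos: [0.5943, 0.1029, 0.3717]
orientation: [0.795, 0.607, -0.0, -0.0]
force: [-0.3, 0.1, -0.0]
opening: 0.0565
[0.5950787  0.10272948 0.37140464]
```

View pics/c6s.png

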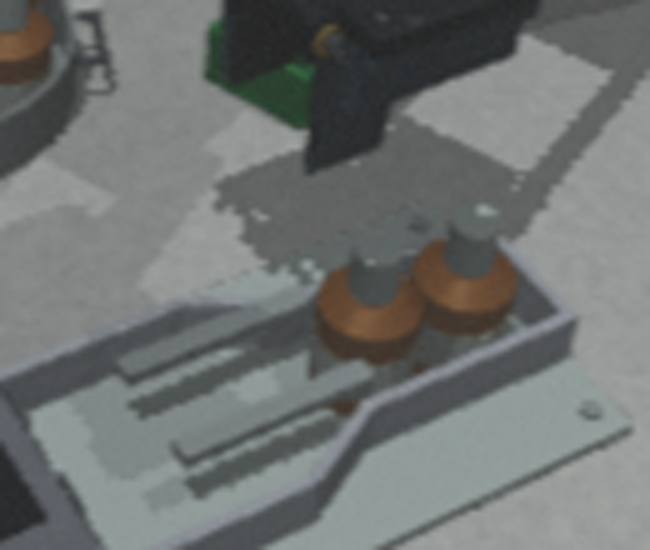

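View pics/c6w.png

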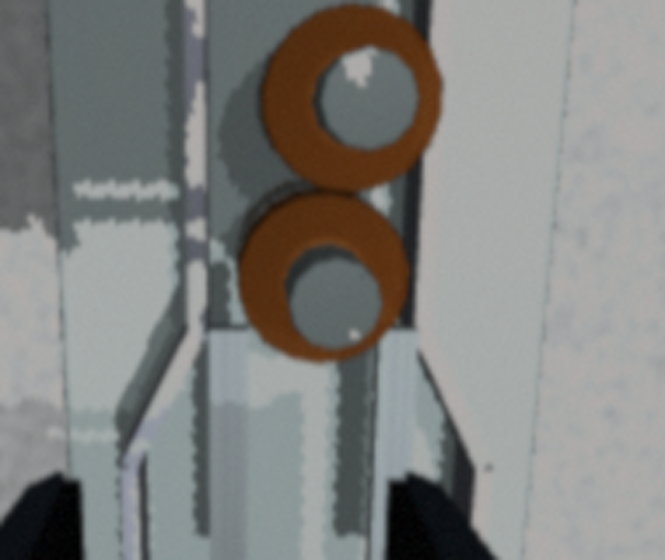

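Run:
```python
from h import *
np.set_printoptions(precision=4,suppress=True)
c=cam('wrist')
P=[ray(c,190+u/3.5,80+v/3.5,.104) for u,v in [(369,98),(335,299)]]
print(P, np.linalg.norm(P[0]-P[1]))
f=np.array([-.9646,.2637]);l=np.array([-.2637,-.9646]);o=np.array([.5865,.1308])
for p in P: print(f@(p[:2]-o),l@(p[:2]-o),tooldelta([*p[:2],.371]))
```

```text
[array([0.523 , 0.1568, 0.104 ]), array([0.5676, 0.1377, 0.104 ])] 0.04856912547843676
0.06812464588878825 -0.00834956380020925 [ 0.0332 -0.0838  0.0004]
0.02001156247718916 -0.001711072263338637 [ 0.0265 -0.0357  0.0004]
```

Spacing is 48.6 mm against 50 expected, at lane x of about 68 and 20 mm. Both are well clear of the rods. I'll take the front bottle first.

```bash
python3 -m jog '0.005 -0.012 0 0 0 0; 0.01 -0.026 0 0 0 0; 0.016 -0.042 0 0 0 0; 0.022 -0.058 0 0 0 0; 0.029 -0.074 0 0 0 0; 0.033 -0.084 0 0 0 0; 0.033 -0.084 0.02 0 0 0; 0.033 -0.084 0.035 0 0 0' 0.044
python3 - <<'E'
from h import *
c,_=shot('wrist','w7');sc,_=shot('scene','s7');
s=robot.state(); print(s['tcp_pos'])
a=cv2.imread('pics/s7.png');b=cv2.imread('pics/w7.png')
cv2.imwrite('pics/c7.png',np.hstack([cv2.resize(a[130:270,240:380],(450,450)),cv2.resize(b[100:384,130:380],(350,450))]))
E
```

```text
time_s: 6.8
tcp_pos: [0.5211, 0.1579, 0.3374]
orientation: [0.794, 0.607, 0.001, 0.0]
force: [1.3, -0.8, -0.6]
opening: 0.044
[0.52081736 0.15726804 0.33519187]
```

View pics/c7.png

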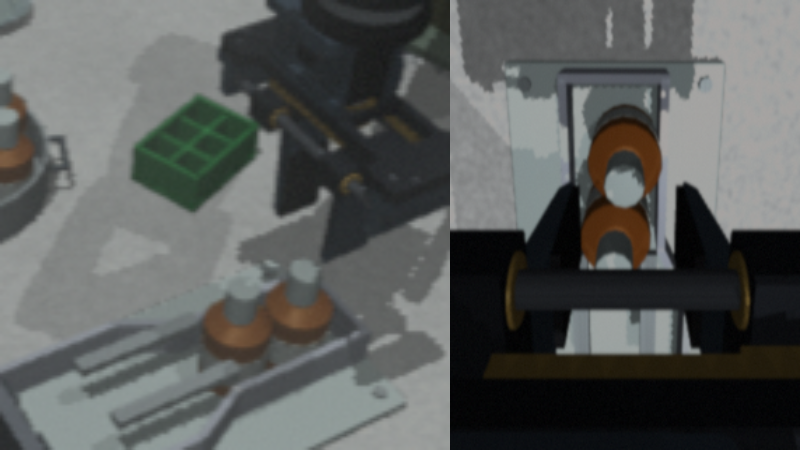

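The front cap at (625,185) is centred between the fingers. I descend and grip.

```bash
python3 -m jog '0 0 0.01 0 0 0; 0 0 0.02 0 0 0; 0 0 0.032 0 0 0; 0 0 0.044 0 0 0; 0 0 0.054 0 0 0; 0 0 0.06 0 0 0; 0 0 0.0625 0 0 0; 0 0 0.0625 0 0 0'
python3 -m jog '0 0 0 0 0 0; 0 0 0 0 0 0; 0 0 0 0 0 0; 0 0 0 0 0 0; 0 0 0 0 0 0; 0 0 0 0 0 0; 0 0 0 0 0 0; 0 0 0 0 0 0' 0.015
python3 -m jog '0 0 -0.008 0 0 0; 0 0 -0.02 0 0 0; 0 0 -0.035 0 0 0; 0 0 -0.055 0 0 0; 0 0 -0.075 0 0 0; 0 0 -0.095 0 0 0; 0 0 -0.11 0 0 0; 0 0 -0.11 0 0 0'
python3 - <<'E'
from h import *
c,_=shot('wrist','w8');sc,_=shot('scene','s8');
s=robot.state(); print(s['tcp_pos'],s['force'])
a=cv2.imread('pics/s8.png');b=cv2.imread('pics/w8.png')
cv2.imwrite('pics/c8.png',np.hstack([cv2.resize(a[130:270,240:380],(450,450)),cv2.resize(b[100:384,130:380],(350,450))]))
E
```

```text
time_s: 7.57
tcp_pos: [0.5222, 0.1568, 0.2742]
orientation: [0.795, 0.607, -0.0, -0.0]
force: [0.3, -0.8, -0.7]
opening: 0.0438
time_s: 8.23
tcp_pos: [0.5222, 0.1566, 0.2753]
orientation: [0.795, 0.607, 0.0, 0.0]
force: [-0.4, -3.9, 4.2]
opening: 0.0231
time_s: 8.9
tcp_pos: [0.5227, 0.1574, 0.3878]
orientation: [0.795, 0.607, 0.003, 0.001]
force: [1.4, 0.0, -2.9]
opening: 0.0227
[0.52193096 0.15705169 0.38439304] [-0.44643383  0.03849483 -2.80137109]
```

View pics/c8.png

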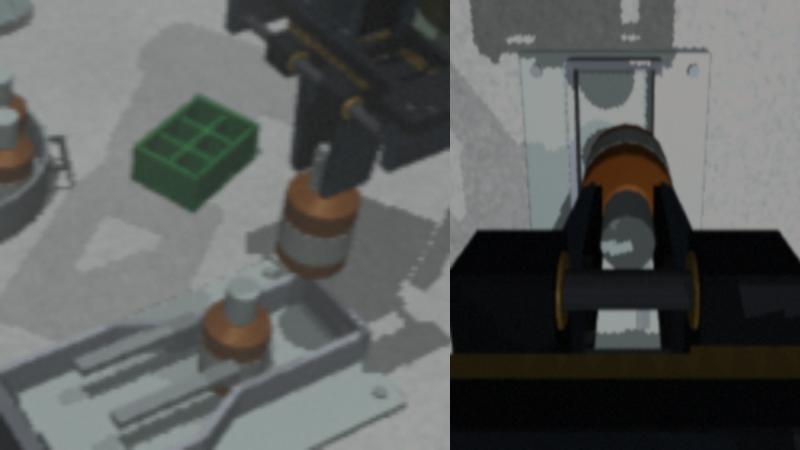

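The bottle is held upright with a 2.8 N load. I carry it towards the carrier at a safe height.

```bash
python3 -m jog '-0.012 0.008 -0.004 0 0 -0.02; -0.032 0.021 -0.008 0 0 -0.04; -0.056 0.037 -0.012 0 0 -0.06; -0.084 0.055 -0.016 0 0 -0.08; -0.112 0.074 -0.016 0 0 -0.10; -0.140 0.093 -0.016 0 0 -0.12; -0.164 0.109 -0.016 0 0 -0.14; -0.18 0.12 -0.016 0 0 -0.14'
python3 -m jog '0 0 0 0 0 0; 0 0 0 0 0 0; 0 0 0 0 0 0; 0 0 0 0 0 0; 0 0 0 0 0 0; 0 0 0 0 0 0; 0 0 0 0 0 0; 0 0 0 0 0 0'
python3 - <<'E'
from h import *
np.set_printoptions(precision=4,suppress=True)
c,_=shot('wrist','w9')
s=robot.state(); print(s['tcp_pos'],s['force'],tooldelta([.64,-.19,.4]))
E
```

```text
time_s: 9.67
tcp_pos: [0.5908, -0.0509, 0.3984]
orientation: [0.751, 0.66, -0.001, -0.001]
force: [0.7, -0.4, -2.1]
opening: 0.023
time_s: 10.33
tcp_pos: [0.5904, -0.0479, 0.4009]
orientation: [0.75, 0.661, 0.0, 0.0]
force: [0.3, 0.1, -3.0]
opening: 0.023
[ 0.5904 -0.0481  0.4009] [ 0.8181  0.8932 -2.1698] [-0.1346  0.0671  0.0009]
```

View pics/w9.png

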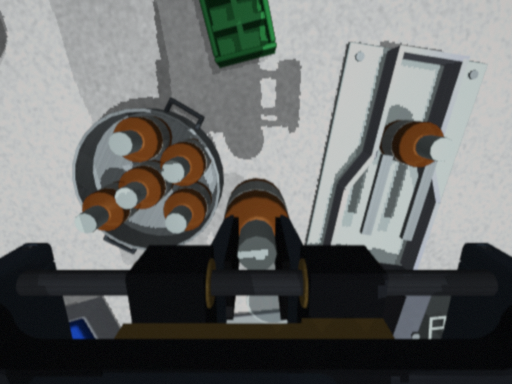

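The view shows all five packed bottles (caps near (122,143), (173,173), (126,195), (177,218), (90,220)), and the two gaps are at the upper left and the bottom. I'll measure the caps and the rim.

Run:
```python
from h import *
b=cv2.imread('pics/w9.png')
cv2.imwrite('pics/w9z.png',cv2.resize(b[90:260,60:240],None,fx=4,fy=4,interpolation=cv2.INTER_CUBIC)[:600])
```

```text
(no output)
```

View pics/w9z.png

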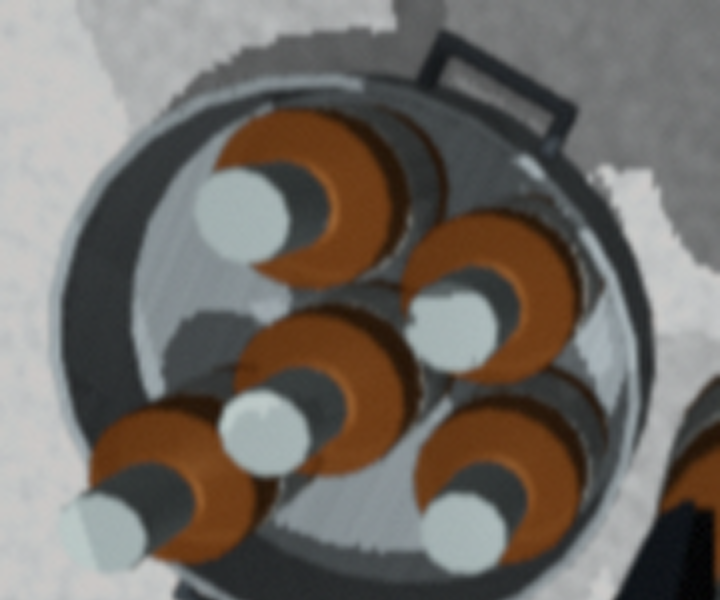

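Run:
```python
from h import *
np.set_printoptions(precision=4,suppress=True)
c=cam('wrist')
L=dict(A=(242,216),B=(454,330),C=(264,433),D=(463,532),E=(104,532))
P={k:ray(c,60+u/4,90+v/4,.099)[:2] for k,(u,v) in L.items()}
for k in P:
    d=P[k]-P['C']; print(k,P[k],np.linalg.norm(d),np.degrees(np.arctan2(d[1],d[0])))
# rim outer z=.05
pts=[ray(c,60+u/4,90+v/4,.05)[:2] for u,v in [(50,320),(75,215),(160,118),(240,88),(355,78),(90,450)]]
from scipy.optimize import least_squares
r=least_squares(lambda q:[np.hypot(*(p-q[:2]))-q[2] for p in pts],[.58,-.18,.09]); print('rim',r.x,r.fun)
# back check jam_left remaining
```

```text
A [ 0.5242 -0.1724] 0.055567958151209 170.71044858438214
B [ 0.5586 -0.127 ] 0.058062568503456785 110.59161152511429
C [ 0.5791 -0.1814] 0.0 0.0
D [ 0.6126 -0.1361] 0.05632342058680484 53.465457405472975
E [ 0.6005 -0.2305] 0.05362691819610889 -66.4125580454987
rim [ 0.5739 -0.1798  0.0829] [ 0.001   0.0001 -0.0002 -0.0011  0.0008 -0.0006]
```

The centre is about (0.579, -0.182), which agrees with the earlier fixed-camera estimate. The outer bottles stand 54–58 mm out with a phase of about 52°. gap_a is about (0.635, -0.188) and gap_b about (0.545, -0.226). I move above gap_a.

```bash
python3 - <<'E'
from h import *
print(tooldelta([.635,-.188,.385]))
E
python3 -m jog '-0.008 0.004 0 0 0 0; -0.024 0.012 0 0 0 0; -0.048 0.023 0 0 0 0; -0.072 0.034 0 0 0 0; -0.096 0.045 0 0 0 0; -0.117 0.055 0 0 0 0; -0.129 0.060 0 0 0 0; -0.133 0.062 0 0 0 0'
python3 -m jog '0 0 0.005 0 0 0; 0 0 0.01 0 0 0; 0 0 0.015 0 0 0; 0 0 0.015 0 0 0; 0 0 0.015 0 0 0; 0 0 0.015 0 0 0; 0 0 0.015 0 0 0; 0 0 0.015 0 0 0'
python3 - <<'E'
from h import *
np.set_printoptions(precision=4,suppress=True)
c,_=shot('wrist','w10');shot('scene','s10');shot('side','d10')
s=robot.state(); print(s['tcp_pos'],s['force'],tooldelta([.635,-.188,.385]))
a=cv2.imread('pics/s10.png');b=cv2.imread('pics/w10.png');d=cv2.imread('pics/d10.png')
cv2.imwrite('pics/c10.png',np.hstack([cv2.resize(a[90:210,160:280],(400,400)),cv2.resize(d[140:270,230:350],(400,400))]))
E
```

```text
[-0.1332134   0.06188636  0.01592829]
time_s: 11.05
tcp_pos: [0.6355, -0.1906, 0.4003]
orientation: [0.751, 0.66, -0.0, 0.0]
force: [0.2, -0.2, -2.0]
opening: 0.0235
time_s: 11.72
tcp_pos: [0.6352, -0.1879, 0.3862]
orientation: [0.75, 0.661, 0.0, 0.0]
force: [0.4, 0.5, -2.3]
opening: 0.0231
[ 0.6351 -0.1882  0.386 ] [-0.3212  0.7807 -2.7222] [ 0.0001 -0.0002  0.001 ]
```

View pics/c10.png

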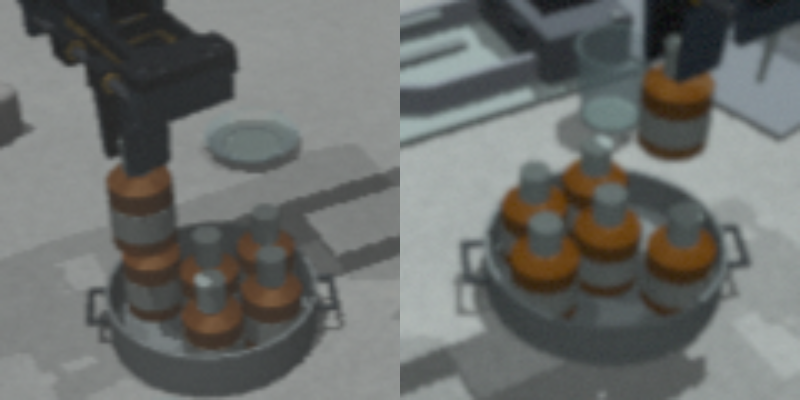

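View pics/w10.png

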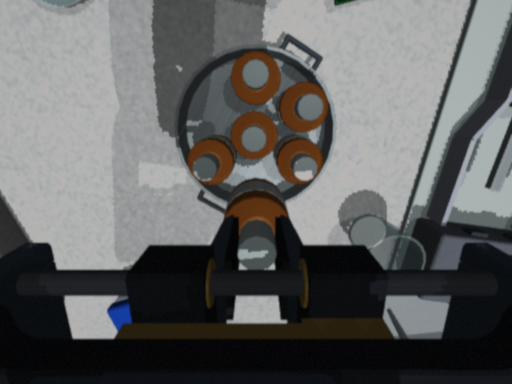

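The carrier is now fully visible ahead. I'll fit the rim and caps again from this view before lowering.

Run:
```python
from h import *
b=cv2.imread('pics/w10.png')
cv2.imwrite('pics/w10z.png',cv2.resize(b[30:230,165:350],None,fx=3,fy=3,interpolation=cv2.INTER_CUBIC))
```

```text
(no output)
```

View pics/w10z.png

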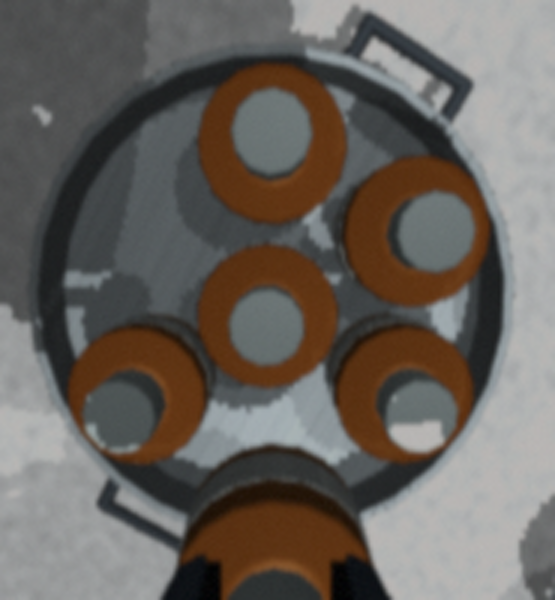

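Run:
```python
from h import *
from scipy.optimize import least_squares
np.set_printoptions(precision=4,suppress=True)
c=cam('wrist')
L=dict(A=(272,131),B=(435,231),C=(266,327),D=(421,413),E=(119,411))
P={k:ray(c,165+u/3,30+v/3,.099)[:2] for k,(u,v) in L.items()}
for k in P:
    d=P[k]-P['C']; print(k,P[k],np.linalg.norm(d),np.degrees(np.arctan2(d[1],d[0])))
pts=[ray(c,165+u/3,30+v/3,.05)[:2] for u,v in [(33,270),(48,370),(60,180),(150,75),(270,45),(400,75),(470,150),(508,270),(490,370),(440,445),(110,460)]]
r=least_squares(lambda q:[np.hypot(*(p-q[:2]))-q[2] for p in pts],[.58,-.18,.09]); print('rim',r.x,r.fun)
ang={'A':120,'B':60,'D':0,'E':-120}
def res(q):
    o=[]
    for k in P:
        t=q[:2] if k=='C' else q[:2]+.056*np.array([np.cos(q[2]+np.radians(ang[k])),np.sin(q[2]+np.radians(ang[k]))])
        o+=list(P[k]-t)
    return o
h=least_squares(res,[.58,-.18,.9]);print('hex',h.x[:2],np.degrees(h.x[2]),np.array(h.fun))
for a in (-60,180):
    t=h.x[2]+np.radians(a);print(a,h.x[:2]+.056*np.array([np.cos(t),np.sin(t)]))
```

```text
A [ 0.5243 -0.1736] 0.05570837066011233 170.7743263799128
B [ 0.5577 -0.129 ] 0.057696671193964585 111.92269539603151
C [ 0.5793 -0.1825] 0.0 0.0
D [ 0.612  -0.1374] 0.05578055216557794 53.99725079015522
E [ 0.5993 -0.2319] 0.053333789470304406 -67.93246313414008
rim [ 0.5752 -0.1807  0.0848] [ 0.0006  0.001  -0.0011 -0.0003 -0.0015  0.0013  0.0006  0.0007 -0.0001
 -0.0015  0.0002]
hex [ 0.5787 -0.1812] 52.19083823034123 [ 0.001   0.0001  0.0001  0.0004  0.0005 -0.0013 -0.001  -0.0004 -0.0006
  0.0012]
-60 [ 0.6342 -0.1888]
180 [ 0.5444 -0.2255]
```

The rim and hexagon fits differ by about 3 mm (centre x 0.575 against 0.579). I compromise on (0.633, -0.188), which leaves at least 3 mm clear on all sides, and lower step by step.

```bash
python3 -m jog '0 -0.002 0 0 0 0; 0 -0.002 0.01 0 0 0; 0 -0.002 0.022 0 0 0; 0 -0.002 0.034 0 0 0; 0 -0.002 0.044 0 0 0; 0 -0.002 0.05 0 0 0; 0 -0.002 0.05 0 0 0; 0 -0.002 0.05 0 0 0'
python3 -m jog '0 0 0.006 0 0 0; 0 0 0.014 0 0 0; 0 0 0.022 0 0 0; 0 0 0.030 0 0 0; 0 0 0.038 0 0 0; 0 0 0.044 0 0 0; 0 0 0.046 0 0 0; 0 0 0.046 0 0 0'
python3 - <<'E'
from h import *
np.set_printoptions(precision=4,suppress=True)
shot('wrist','w11');shot('scene','s11');shot('side','d11')
s=robot.state(); print(s['tcp_pos'],s['force'],s['ft_torque'])
a=cv2.imread('pics/s11.png');d=cv2.imread('pics/d11.png')
cv2.imwrite('pics/c11.png',np.hstack([cv2.resize(a[120:220,170:270],(400,400)),cv2.resize(d[140:270,230:350],(400,400))]))
E
```

```text
time_s: 12.53
tcp_pos: [0.6332, -0.188, 0.3354]
orientation: [0.75, 0.661, -0.0, -0.0]
force: [1.0, 0.3, -3.2]
opening: 0.0236
time_s: 13.2
tcp_pos: [0.633, -0.1879, 0.2888]
orientation: [0.75, 0.661, -0.0, -0.001]
force: [0.6, -0.2, -1.9]
opening: 0.0228
[ 0.6334 -0.188   0.2902] [-0.0763  0.2865 -2.5424] [ 0.0721 -0.041  -0.0081]
```

View pics/c11.png

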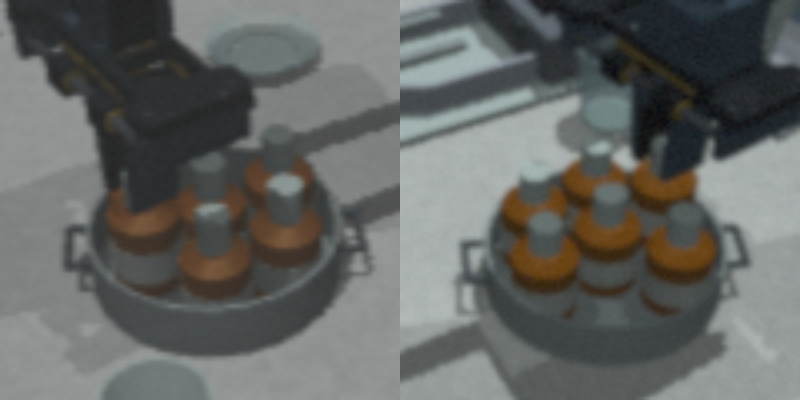

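View pics/w11.png

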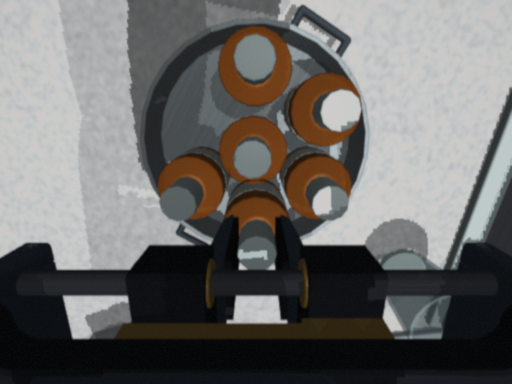

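The bottle hangs in the gap without contact (force is still just its weight), with the underside near 25 mm. I lower it slowly to the floor.

```bash
python3 -m jog '0 0 0.003 0 0 0; 0 0 0.006 0 0 0; 0 0 0.009 0 0 0; 0 0 0.012 0 0 0; 0 0 0.014 0 0 0; 0 0 0.016 0 0 0; 0 0 0.017 0 0 0; 0 0 0.017 0 0 0'
python3 -m jog '0 0 0.0005 0 0 0; 0 0 0.001 0 0 0; 0 0 0.0015 0 0 0; 0 0 0.002 0 0 0; 0 0 0.0025 0 0 0; 0 0 0.003 0 0 0; 0 0 0.003 0 0 0; 0 0 0.003 0 0 0'
```

```text
time_s: 14.02
tcp_pos: [0.6331, -0.1879, 0.2724]
orientation: [0.75, 0.661, -0.0, -0.0]
force: [0.2, -0.2, -3.9]
opening: 0.0234
time_s: 14.68
tcp_pos: [0.6332, -0.188, 0.2703]
orientation: [0.75, 0.661, 0.0, 0.0]
force: [-0.3, -0.7, 0.6]
opening: 0.0231
```

The force went from -2.8 to +0.6 N, so it stands on the floor. I open the fingers a little and rise.

```bash
python3 -m jog '0 0 0 0 0 0; 0 0 0 0 0 0; 0 0 0 0 0 0; 0 0 0 0 0 0; 0 0 0 0 0 0; 0 0 0 0 0 0; 0 0 0 0 0 0; 0 0 0 0 0 0' 0.038
python3 -m jog '0 0 -0.005 0 0 0; 0 0 -0.015 0 0 0; 0 0 -0.03 0 0 0; 0 0 -0.05 0 0 0; 0 0 -0.07 0 0 0; 0 0 -0.09 0 0 0; 0 0 -0.11 0 0 0; 0 0 -0.11 0 0 0'
python3 - <<'E'
from h import *
np.set_printoptions(precision=4,suppress=True)
shot('wrist','w12');shot('scene','s12');shot('side','d12')
s=robot.state(); print(s['tcp_pos'],s['force'],s['qpos'])
a=cv2.imread('pics/s12.png');d=cv2.imread('pics/d12.png')
cv2.imwrite('pics/c12.png',np.hstack([cv2.resize(a[120:220,170:270],(400,400)),cv2.resize(d[140:270,230:350],(400,400))]))
print(tooldelta([.600,.04,.385]))
E
```

```text
time_s: 15.35
tcp_pos: [0.6332, -0.1879, 0.2698]
orientation: [0.75, 0.661, 0.0, 0.0]
force: [0.4, -0.1, -0.4]
opening: 0.0381
time_s: 16.02
tcp_pos: [0.6338, -0.1881, 0.3858]
orientation: [0.75, 0.661, 0.003, 0.004]
force: [0.5, 0.9, 0.9]
opening: 0.0383
[ 0.6329 -0.1878  0.3797] [ 0.107  -0.7437 -0.638 ] [-0.306   0.4695  1.3916  0.0001  1.2807 -1.7499]
[ 0.2219 -0.0614 -0.0053]
```

View pics/c12.png

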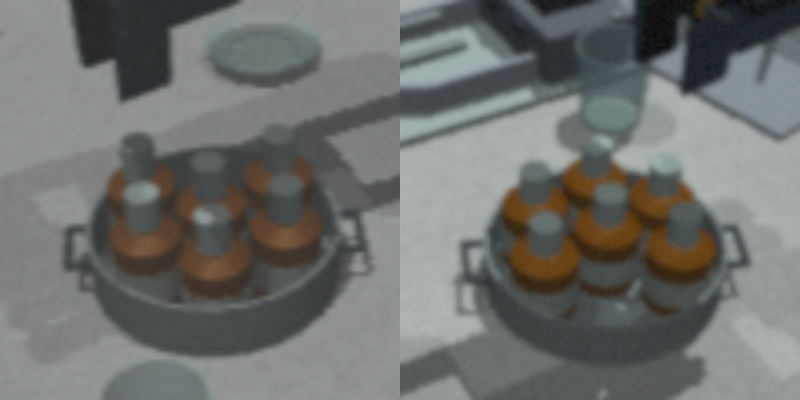

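View pics/w12.png

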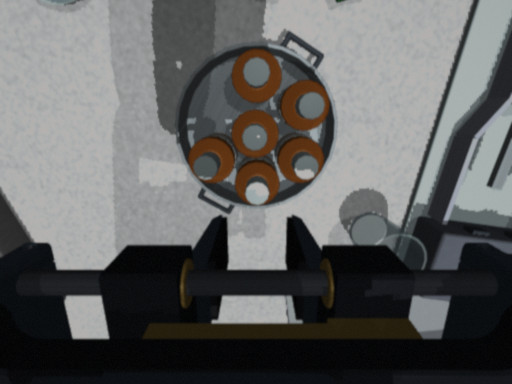

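Six bottles stand upright, and the only gap left is at (205,100) in the wrist image. I go back for the second bottle, turning the gripper to the yaw of about -38° that suits gap_b.

```bash
python3 -m jog '0.01 -0.003 0 0 0 0.12; 0.03 -0.01 0 0 0 0.24; 0.055 -0.018 0 0 0 0.36; 0.08 -0.027 0 0 0 0.48; 0.105 -0.035 0 0 0 0.60; 0.13 -0.044 0 0 0 0.72; 0.15 -0.05 0 0 0 0.84; 0.157 -0.053 0 0 0 0.96' 0.05
python3 -m jog '0 0 0 0 0 0.12; 0 0 0 0 0 0.24; 0 0 0 0 0 0.36; 0 0 0 0 0 0.48; 0 0 0 0 0 0.60; 0 0 0 0 0 0.72; 0 0 0 0 0 0.84; 0 0 0 0 0 0.96'
python3 - <<'E'
from h import *
np.set_printoptions(precision=4,suppress=True)
s=robot.state();M=R.from_quat(s['orientation']).as_matrix(); print(s['tcp_pos'],np.degrees(np.arctan2(M[1,0],M[0,0])),tooldelta([.5676,.1377,.371]))
E
```

```text
time_s: 16.83
tcp_pos: [0.5995, -0.0229, 0.3782]
orientation: [0.971, 0.238, -0.002, -0.001]
force: [-1.4, -0.2, 0.3]
opening: 0.0501
time_s: 17.5
tcp_pos: [0.6001, -0.0255, 0.378]
orientation: [0.971, -0.239, -0.002, 0.0]
force: [-0.3, 0.3, 0.3]
opening: 0.0503
[ 0.6001 -0.0255  0.378 ] -27.613922435918607 [-0.1044 -0.1295  0.0071]
```

```bash
python3 -m jog '-0.01 -0.012 0 0 0 0.06; -0.028 -0.034 0 0 0 0.12; -0.048 -0.06 0 0 0 0.18; -0.068 -0.085 0 0 0 0.18; -0.088 -0.109 0 0 0 0.18; -0.1 -0.124 0.004 0 0 0.18; -0.1045 -0.1295 0.007 0 0 0.18; -0.1045 -0.1295 0.007 0 0 0.18'
python3 - <<'E'
from h import *
np.set_printoptions(precision=4,suppress=True)
shot('wrist','w13');shot('scene','s13')
s=robot.state();M=R.from_quat(s['orientation']).as_matrix(); print(s['tcp_pos'],np.degrees(np.arctan2(M[1,0],M[0,0])))
b=cv2.imread('pics/w13.png')
cv2.imwrite('pics/w13z.png',cv2.resize(b[100:290,160:360],None,fx=3,fy=3,interpolation=cv2.INTER_CUBIC))
E
```

```text
time_s: 18.17
tcp_pos: [0.5662, 0.1387, 0.3709]
orientation: [0.947, -0.321, -0.002, 0.001]
force: [-0.2, 0.1, 0.1]
opening: 0.0499
[0.567  0.1369 0.3719] -37.57619677234837
```

View pics/w13z.png

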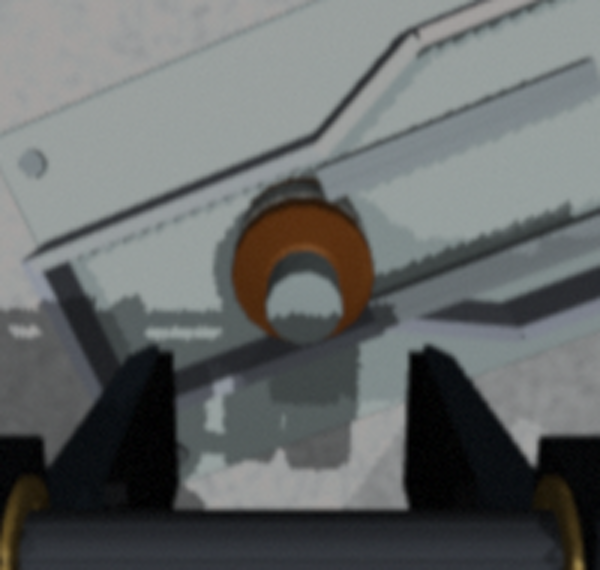

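View pics/s13.png

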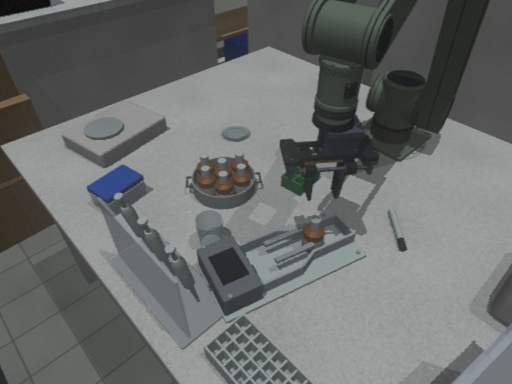

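The remaining bottle is alone in the lane, with its cap at (261,201) in the wrist image. I'll compute the shift.

Run:
```python
from h import *
np.set_printoptions(precision=4,suppress=True)
p=ray(cam('wrist'),160+304/3,100+303/3,.104); print(p,tooldelta([p[0],p[1],.275]))
```

```text
[0.571  0.1367 0.104 ] [ 0.0033 -0.0025  0.0969]
```

```bash
python3 -m jog '0.003 -0.002 0.008 0 0 0; 0.003 -0.002 0.022 0 0 0; 0.003 -0.002 0.038 0 0 0; 0.003 -0.002 0.056 0 0 0; 0.003 -0.002 0.074 0 0 0; 0.003 -0.002 0.088 0 0 0; 0.003 -0.002 0.097 0 0 0; 0.003 -0.002 0.097 0 0 0' 0.044
python3 -m jog '0 0 0 0 0 0; 0 0 0 0 0 0; 0 0 0 0 0 0; 0 0 0 0 0 0; 0 0 0 0 0 0; 0 0 0 0 0 0; 0 0 0 0 0 0; 0 0 0 0 0 0' 0.015
python3 -m jog '0 0 -0.006 0 0 0; 0 0 -0.015 0 0 0; 0 0 -0.03 0 0 0; 0 0 -0.05 0 0 0; 0 0 -0.075 0 0 0; 0 0 -0.1 0 0 0; 0 0 -0.12 0 0 0; 0 0 -0.125 0 0 0'
python3 - <<'E'
from h import *
np.set_printoptions(precision=4,suppress=True)
shot('wrist','w14');shot('scene','s14')
s=robot.state(); print(s['tcp_pos'],s['force'],s['ft_torque'],tooldelta([.5444,-.2255,.4]))
a=cv2.imread('pics/s14.png');b=cv2.imread('pics/w14.png')
cv2.imwrite('pics/c14.png',np.hstack([cv2.resize(a[130:270,240:380],(450,450)),cv2.resize(b[100:384,130:380],(350,450))]))
E
```

```text
time_s: 18.93
tcp_pos: [0.5703, 0.136, 0.2734]
orientation: [0.946, -0.323, -0.002, 0.001]
force: [0.0, 0.3, 0.3]
opening: 0.044
time_s: 19.6
tcp_pos: [0.5708, 0.1373, 0.2767]
orientation: [0.947, -0.322, 0.001, -0.0]
force: [-0.2, -0.5, 6.3]
opening: 0.023
time_s: 20.27
tcp_pos: [0.5709, 0.1374, 0.4047]
orientation: [0.947, -0.322, 0.003, -0.002]
force: [0.9, 0.2, -2.7]
opening: 0.0235
[0.5704 0.1373 0.4017] [-0.8256  0.2295 -2.6941] [0.0232 0.0819 0.0312] [0.2007 0.3034 0.0015]
```

View pics/c14.png

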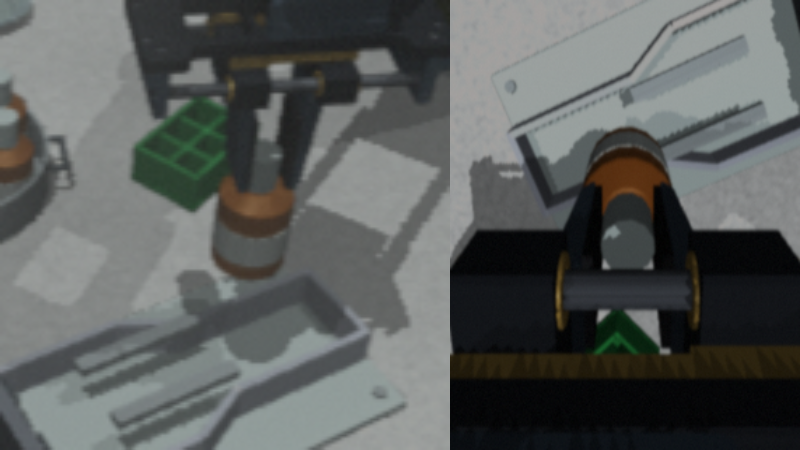

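Held upright, with the load again 2.7 N. I carry it to above gap_b.

```bash
python3 -m jog '0.008 0.012 0 0 0 0; 0.022 0.033 0 0 0 0; 0.039 0.059 0 0 0 0; 0.057 0.086 0 0 0 0; 0.075 0.113 0 0 0 0; 0.092 0.139 0 0 0 0; 0.105 0.159 0 0 0 0; 0.11 0.166 0 0 0 0'
python3 -m jog '0.008 0.012 0 0 0 0; 0.022 0.033 0 0 0 0; 0.038 0.058 0 0 0 0; 0.056 0.085 0 0 0 0; 0.072 0.109 0 0 0 0; 0.084 0.127 0 0 0 0; 0.0905 0.137 0.005 0 0 0; 0.0905 0.137 0.01 0 0 0'
python3 -m jog '0 0 0 0 0 0; 0 0 0 0 0 0; 0 0 0 0 0 0; 0 0 0 0 0 0; 0 0 0 0 0 0; 0 0 0 0 0 0; 0 0 0 0 0 0; 0 0 0 0 0 0'
python3 - <<'E'
from h import *
np.set_printoptions(precision=4,suppress=True)
shot('wrist','w15')
s=robot.state(); print(s['tcp_pos'],s['force'],s['ft_torque'])
b=cv2.imread('pics/w15.png')
cv2.imwrite('pics/w15z.png',cv2.resize(b[20:220,150:370],None,fx=3,fy=3,interpolation=cv2.INTER_CUBIC))
E
```

```text
time_s: 21.03
tcp_pos: [0.5553, -0.0651, 0.3986]
orientation: [0.946, -0.324, -0.002, 0.002]
force: [-0.4, 0.0, -2.8]
opening: 0.0229
time_s: 21.7
tcp_pos: [0.5441, -0.2271, 0.3891]
orientation: [0.946, -0.323, -0.001, 0.0]
force: [0.3, 0.5, -2.9]
opening: 0.0228
time_s: 22.37
tcp_pos: [0.5446, -0.2249, 0.3909]
orientation: [0.947, -0.322, 0.0, -0.0]
force: [0.4, -0.1, -1.7]
opening: 0.0232
[ 0.5446 -0.225   0.3909] [-0.0621  0.0068 -2.9641] [-0.061   0.0291 -0.0531]
```

View pics/w15z.png

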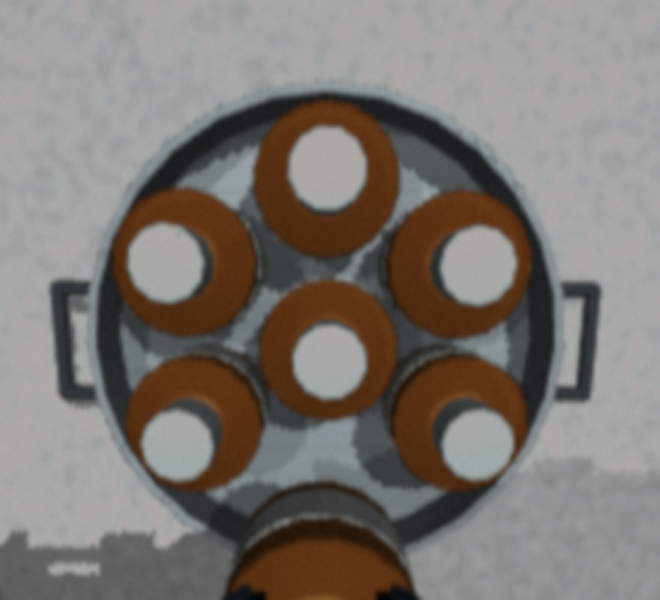

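The picture is symmetric about the held bottle. I'll measure the neighbours once more.

Run:
```python
from h import *
from scipy.optimize import least_squares
np.set_printoptions(precision=4,suppress=True)
c=cam('wrist')
L=dict(D=(328,168),B=(165,262),J=(478,265),C=(330,361),A=(179,444),E=(477,443))
P={k:ray(c,150+u/3,20+v/3,.099)[:2] for k,(u,v) in L.items()}
pts=[ray(c,150+u/3,20+v/3,.05)[:2] for u,v in [(90,340),(128,190),(220,107),(325,82),(440,112),(530,200),(565,330),(530,450),(430,545),(110,440)]]
r=least_squares(lambda q:[np.hypot(*(p-q[:2]))-q[2] for p in pts],[.58,-.18,.09]); print('rim',r.x,r.fun)
for k in P: print(k,P[k],np.linalg.norm(P[k]-r.x[:2]))
for g in ([.5444,-.2255],[.5446,-.225],[.5435,-.2245],[.543,-.226],[.545,-.224]):
    print(g,[(k,round(float(np.linalg.norm(P[k]-g)),4)) for k in 'CAE'],np.linalg.norm(r.x[:2]-g), tooldelta([*g,.39])[:2])
```

```text
rim [ 0.5792 -0.1818  0.0876] [-0.0012 -0.0002  0.0001  0.0001  0.      0.      0.0003 -0.0004 -0.0002
  0.0013]
D [ 0.6135 -0.138 ] 0.05563554728307652
B [ 0.5583 -0.1288] 0.05691823170785635
J [ 0.633  -0.1874] 0.05408369987265508
C [ 0.58   -0.1829] 0.0013393978268108992
A [ 0.5254 -0.1742] 0.054340426466309565
E [ 0.6016 -0.2324] 0.055398376627906386
[0.5444, -0.2255] [('C', 0.0555), ('A', 0.0547), ('E', 0.0576)] 0.055893371258336114 [0.0001 0.0005]
[0.5446, -0.225] [('C', 0.055), ('A', 0.0543), ('E', 0.0575)] 0.05537779891261241 [-0. -0.]
[0.5435, -0.2245] [('C', 0.0553), ('A', 0.0535), ('E', 0.0587)] 0.0556869937829097 [-0.0012  0.0002]
[0.543, -0.226] [('C', 0.0568), ('A', 0.0547), ('E', 0.059)] 0.057161668694734054 [-0.0007  0.0017]
[0.545, -0.224] [('C', 0.054), ('A', 0.0536), ('E', 0.0573)] 0.05434798925418321 [-0.0003 -0.0011]
```

All clearances are over 4 mm, so I lower with a 1 mm centring shift.

```bash
python3 -m jog '0.001 0 0.005 0 0 0; 0.001 0 0.015 0 0 0; 0.001 0 0.028 0 0 0; 0.001 0 0.04 0 0 0; 0.001 0 0.05 0 0 0; 0.001 0 0.055 0 0 0; 0.001 0 0.055 0 0 0; 0.001 0 0.055 0 0 0'
python3 -m jog '0 0 0.006 0 0 0; 0 0 0.014 0 0 0; 0 0 0.022 0 0 0; 0 0 0.030 0 0 0; 0 0 0.036 0 0 0; 0 0 0.040 0 0 0; 0 0 0.040 0 0 0; 0 0 0.040 0 0 0'
python3 - <<'E'
from h import *
np.set_printoptions(precision=4,suppress=True)
shot('wrist','w16');shot('scene','s16');shot('side','d16')
s=robot.state(); print(s['tcp_pos'],s['force'],s['ft_torque'])
a=cv2.imread('pics/s16.png');d=cv2.imread('pics/d16.png')
cv2.imwrite('pics/c16.png',np.hstack([cv2.resize(a[120:220,170:270],(400,400)),cv2.resize(d[140:270,230:350],(400,400))]))
E
```

```text
time_s: 23.08
tcp_pos: [0.5455, -0.2258, 0.3356]
orientation: [0.947, -0.322, -0.0, -0.0]
force: [1.0, -0.8, -1.8]
opening: 0.0231
time_s: 23.75
tcp_pos: [0.5454, -0.2258, 0.2955]
orientation: [0.947, -0.322, -0.0, -0.0]
force: [0.0, -0.4, -2.2]
opening: 0.0231
[ 0.5455 -0.2259  0.2962] [ 0.0451 -0.2063 -3.1498] [0.0027 0.041  0.0187]
```

View pics/c16.png

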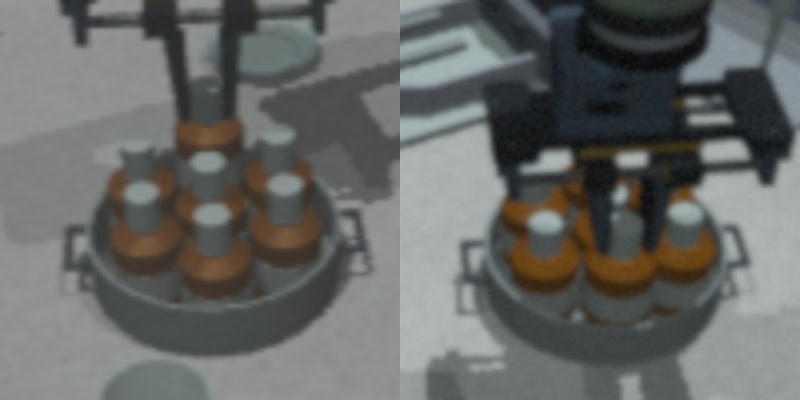

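The bottle is inside the rim with no side force. I lower the last 24 mm gently.

```bash
python3 -m jog '0 0 0.003 0 0 0; 0 0 0.007 0 0 0; 0 0 0.011 0 0 0; 0 0 0.015 0 0 0; 0 0 0.018 0 0 0; 0 0 0.020 0 0 0; 0 0 0.021 0 0 0; 0 0 0.021 0 0 0'
python3 -m jog '0 0 0.0005 0 0 0; 0 0 0.001 0 0 0; 0 0 0.0015 0 0 0; 0 0 0.002 0 0 0; 0 0 0.0025 0 0 0; 0 0 0.003 0 0 0; 0 0 0.0035 0 0 0; 0 0 0.0035 0 0 0'
```

```text
time_s: 24.57
tcp_pos: [0.5453, -0.2257, 0.2744]
orientation: [0.947, -0.322, -0.0, -0.0]
force: [0.1, -0.7, -1.9]
opening: 0.0232
time_s: 25.23
tcp_pos: [0.5454, -0.2258, 0.2718]
orientation: [0.947, -0.322, 0.0, 0.0]
force: [-0.5, 0.5, 2.6]
opening: 0.0229
```

The bottle is on the floor (+2.6 N). I release and rise.

```bash
python3 -m jog '0 0 0 0 0 0; 0 0 0 0 0 0; 0 0 0 0 0 0; 0 0 0 0 0 0; 0 0 0 0 0 0; 0 0 0 0 0 0; 0 0 0 0 0 0; 0 0 0 0 0 0' 0.038
python3 -m jog '0 0 -0.005 0 0 0; 0 0 -0.015 0 0 0; 0 0 -0.03 0 0 0; 0 0 -0.05 0 0 0; 0 0 -0.07 0 0 0; 0 0 -0.09 0 0 0; 0 0 -0.11 0 0 0; 0 0 -0.12 0 0 0'
python3 -m jog '0 0 0 0 0 0; 0 0 0 0 0 0; 0 0 0 0 0 0; 0 0 0 0 0 0; 0 0 0 0 0 0; 0 0 0 0 0 0; 0 0 0 0 0 0; 0 0 0 0 0 0'
python3 - <<'E'
from h import *
np.set_printoptions(precision=4,suppress=True)
shot('wrist','w17');shot('scene','s17');shot('side','d17')
s=robot.state(); print(s['tcp_pos'],s['force'],s['time_s'])
a=cv2.imread('pics/s17.png');d=cv2.imread('pics/d17.png')
cv2.imwrite('pics/c17.png',np.hstack([cv2.resize(a[120:220,170:270],(400,400)),cv2.resize(d[140:270,230:350],(400,400))]))
E
```

```text
time_s: 25.9
tcp_pos: [0.5454, -0.2258, 0.2712]
orientation: [0.947, -0.322, 0.0, -0.0]
force: [-0.2, 0.4, -0.1]
opening: 0.0383
time_s: 26.57
tcp_pos: [0.5456, -0.2258, 0.3951]
orientation: [0.947, -0.322, 0.003, 0.0]
force: [0.3, -0.4, 0.4]
opening: 0.0382
time_s: 27.23
tcp_pos: [0.5454, -0.2258, 0.3909]
orientation: [0.947, -0.322, -0.0, -0.0]
force: [0.1, 0.2, -0.1]
opening: 0.0383
[ 0.5454 -0.2258  0.3912] [ 0.5167 -1.0094 -0.2186] 27.3833
```

View pics/c17.png

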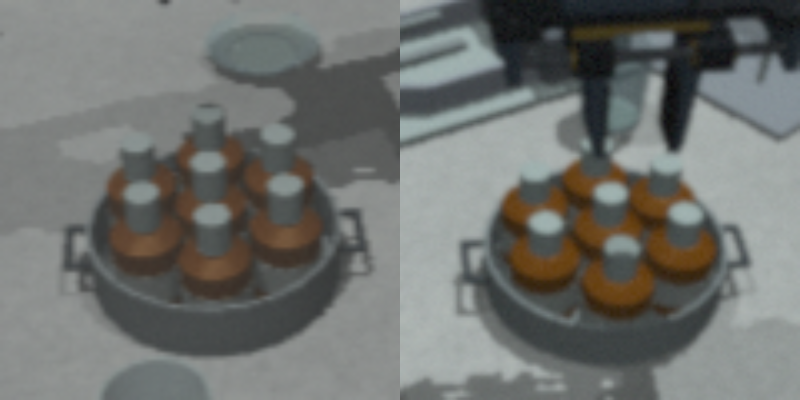

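View pics/w17.png

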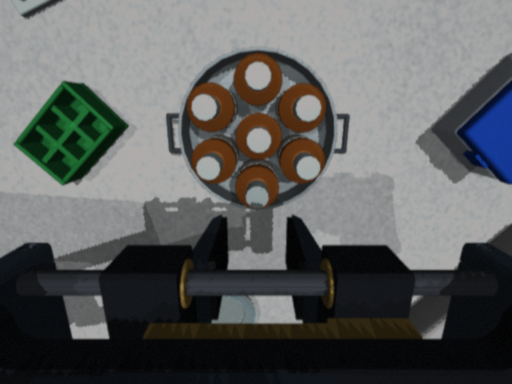

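View pics/s17.png

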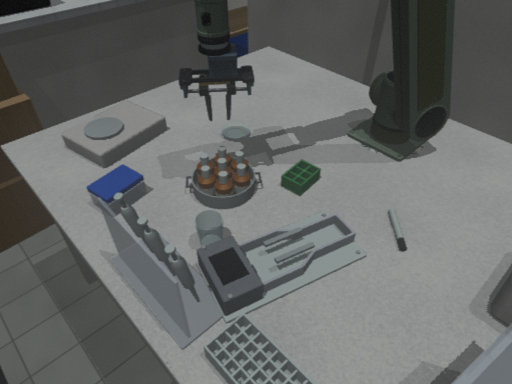

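All seven bottles stand upright in the carrier, the gripper is clear of everything, and the bystanders look unmoved. I hand the job in.

Run:
```python
from h import *
print(workorder.sign_off(), robot.state()['time_s'])
```

```text
the job is handed in; nothing more can be done
the job is handed in; nothing more can be done
```

I handed the job in at about 27.4 s; it reports no verdict.

**What I did:** I gripped jam_left by its cap and slid it back 34 mm along the deck. jam_right slipped into the opening, and once I let go jam_left followed it into the lane. I then took the front bottle (jam_right) to gap_a and the rear one (jam_left) to gap_b. Each touched the carrier floor at roughly 3 to 5 N before I released it.

**Last checks:** The final wrist, scene and side pictures show all seven bottles upright inside the rim. The gripper was empty about 0.1 m above the caps, with the wrist force near zero. The rack, beaker, marker and dish look where they were at the start, judged by eye only.

**Disagreement:** My first fits of the carrier centre differed by about 3 mm (rim against caps), so I placed the first bottle between them. Before the second placing the two fits agreed to within about 1.5 mm. No check failed.

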